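# Feed an oak slat through the smoker's flap slot

## Task

Take the oak smoking slat out of its bamboo stand and feed it, broad end first, through the narrow slot in the smoker box's steel cover: find the slot gently by feel, press the slat through the sprung flaps and push its tab down until the whole slat drops inside. Never press harder than about 25 N on the slat or the smoker, and leave the other things on the counter where they are.

Things in the scene. Friction and masses are not known exactly. Their poses are not given: they have to be found in the camera images.
- slat_mid (a point): Centre of the oak slat, half-way up. A flat board 8 mm thick (its x), 106 mm tall (its z, up), 60 g: the lower 76 mm are a blade 70 mm wide (its y), the upper 30 mm a centred tab 30 mm wide. Foot 53 mm below this point, tab's top 53 mm above. It stands loose in the stand, broad end down, and may lean a few mm.
- stand: Bamboo stand, fixed to the counter: a base 60 (x) x 100 (y) x 10 mm with a pocket whose walls reach 30 mm above the counter; the slat's foot stands 10 mm above the counter in the pocket (10 mm by 74 mm). Origin at the centre of its underside, z up; the slat's width runs along the stand's y.
- smoker: Steel smoker box, fixed to the counter, 120 (x) x 130 (y) x 136 mm high. Origin at the centre of its underside, z up; its -x face looks roughly to the robot. On its flat top lies the cover, a steel plate 96 (x) x 120 (y) mm, 14 mm thick, its top 150 mm above the counter, with one slot in its middle. The box is closed elsewhere.
- cover_top (a point): Middle of the box at the cover's top level, axes as the box. The slot is 11 mm wide (x) and 76 mm long (y), centred in y. IN X IT IS NOT EXACTLY KNOWN: the cover, with the slot in its middle, lies up to 18 mm off this point towards +x or -x, differently each time, and stays put. So feel for the slot.
- horn_level (a point): Middle of the box at the horns' top, 12 mm above the cover. Two steel guide horns stand on the cover right at the slot's +x edge, their -x faces in line with the slot's +x wall, 25 to 38 mm either side of its middle (free between). A slat with its foot just above the cover, moved in +x, stops against them over the slot's +x edge.
- flap_level (a point): Middle of the box, 17 mm below the cover's top, where two sprung flaps close the slot. The slat opens them at about 3 to 6 N and is then held by them, standing up, where it is let go. They touch only the broad blade: once its shoulders are 23 mm below the cover's top (tab nearly level with the cover) they let go and it falls in.
- pan_level (a point): Middle of the box's inner floor (pan), 8 mm above the counter, on which the slat comes to rest, standing, leaning or lying; inside the walls 112 x 122 mm.
- turntable: Bystander: round bamboo turntable 230 mm across with three glass spice jars, 114 mm high in all. Origin at the centre of its underside.
- spatula: Bystander: stainless spatula lying on the counter, roughly along x.
- lighter: Bystander: black plastic lighter 91 x 24 x 13 mm lying on the counter.
- skewers: Bystander: round steel skewer holder, 68 mm across and 110 mm high, skewers to about 206 mm. Origin at the centre of its underside.
Things that resemble listed ones, but are neither listed nor needed, are in the scene too. What is meant by the part that bears slat_mid is not turquoise, and is the larger of those in its own colour.

How it is judged (in metres and radians):
On the way, in this order (a step that is already met when the one before it is completed fails the run):
1. the slat is lifted clear of the stand (height (world z) of slat_mid above 0.12 m), for 0.1 s.
2. the slat stands upright with its foot at least 10 mm down in the slot (z of slat_mid in the frame of smoker between 0.09 and 0.193 m and x of slat_mid in the frame of smoker between -0.03 and 0.03 m and y of slat_mid in the frame of smoker between -0.012 and 0.012 m and angle between slat_mid's own z axis and vertical below 0.3 rad), for 0.1 s.
At the end, for the whole second after the job is handed in: The whole slat lies at rest inside the smoker box, below the cover (its centre less than 80 mm above the counter and within the box's walls) (z of slat_mid in the frame of smoker between 0 and 0.08 m and x of slat_mid in the frame of smoker between -0.056 and 0.056 m and y of slat_mid in the frame of smoker between -0.061 and 0.061 m and linear speed of slat below 0.02 m/s); the robot touches nothing.
It fails at once if the slat pressed on the smoker (cover, horns, flaps, walls) with more than 25 N (contact force between slat and smoker above 25 N).
It fails at once if the robot or its fingers pressed on the smoker with more than 25 N (contact force between any of the arm, the fingers and smoker above 25 N).
It fails at once if the turntable, spatula, lighter or skewer holder moved more than 30 mm (distance of any of turntable, spatula, lighter, skewers from where it was at the start of the episode above 0.03 m).
It also fails if it takes over 67 s, if anything falls off the work surface, if the arm or the gripper's body presses on something with over 40 N, if the wrist force passes 120 N, or if a joint passes its speed limit or range.

## Robot

A 6-joint arm with a two-finger parallel gripper is mounted at the origin on the work surface. World frame = base frame: x ahead of the robot, y to its left, z up, the work surface at z = 0. Lengths are in mm, angles in rad, forces in N, time in s.
With the tool pointing down it reaches from about 325 to 1000 mm from the base axis. Payload 5.1 kg.
Tool frame: the origin (TCP) lies midway between the tips of the shut fingers; the grasp point (between the pads) lies 19 mm behind it; y points along the fingers, z is the direction in which the jaws open and shut, and the axes are right-handed (so a half turn about y gives the same grasp; the last joint's range is limited). The gripper opens to 85 mm and grips with 20 to 120 N. Pads are 22 mm wide; open, the fingers measure 114 mm over their backs; the gripper's body (76 mm by 85 mm) begins 54 mm behind the grasp point. The pads swing forward as they close: fully open they stand 13 mm farther back than shut.
Start: joints at [-1.401, 0.124, 1.65, -0, 1.367, -0.083], TCP at [162.543, -629.337, 231.322] pointing down, gripper open.
Joint ranges: [-2.61, 2.61], [-1.02, 2.33], [0.03, 2.71], [-1.35, 4.49], [0.32, 2.68], [-2.91, 2.91]. Speed limits (rad/s): [2.57, 2.57, 3.14, 3.14, 3.14, 3.14].

## Interface

Orientations are given as a unit quaternion [x, y, z, w].
In Python, from workcell import readout, imaging, manip gives the robot as it stands.
- The arm moves only by the tool drive_tool, never from a script. Its argument "increments" is a list of rows, each an object with "dp": the shift along the world's x, y, z in m, a list of three; "spin": the turn about the world's z in rad. In form: [{"dp": [tx, ty, tz], "spin": spin}, ...]. A call has 1 to 8 rows; each row shifts and turns the commanded pose from where the row before left it; what a row does not reach is not made up. A row lasts 1/8 s, in which the tool goes at most 62.5 mm and 10.7 degrees, less where a joint would pass 70% of its speed; a pose out of reach is approached as far as the arm can. A call is refused whole if a number of a shift passes 0.0625 or a number of a turn 0.188, either way. A call with a gripper value outside its range is refused whole. "hand" is the opening, from 0 (shut) to 1 (fully open), set as the call begins (left out, the last holds). The fingers move at their own pace and stop on an object; "newtons" is the grip in N (left out, the last holds). Time passes only in rows, so rows that do not move let the fingers close. It gives the time, the measured TCP pose, the force and the opening at its end, in the units of the state.
- readout.get_obs(): the state, without advancing time (a new reading comes with each control period).
- imaging.get_image(name): name is "scene" or "top"; returns a dict with "color" (480x640x3 uint8, red, green, blue), "mtx" (3x3 intrinsics, pixels), "k1" (the pictures are not rectified: a ray, as slopes to the right and down, at radius r is drawn at 1 + k1 r^2 times it, then the intrinsics apply), "world_from_camera" (4x4, takes a point from camera to world coordinates). Camera axes: x right, y up, looking along -z (the intrinsics and any distortion apply to the point x, -y, -z); pixel columns grow to the right and rows downward; lengths in mm; the calibration is good to about 2 mm. A picture is of the moment at which its call begins. There is no depth.
- manip.close_job(): hands the job in, once; it reports no verdict.
Trained networks look in the newest picture that a camera, given by its name, has taken for a name from the list of things; names that differ only in an ending like _2 or _b are one class to them, and where a whole thing is asked for, a point or a joint stands for the part that bears it (a point fixed in the world has none). Each returns a list of dicts, best first, with "conf" (0 to 1); they miss things now and then, are a little off and sometimes report something else, mostly with a low value. They report only what shows in the picture. A call takes as long as a camera call. They do not tell look-alikes from the thing itself.
- imaging.find_in(camera, query): "box" ([left, top, right, bottom] in pixels, round what is visible of it).
- imaging.regions_of(camera, query): "region" (480x640 bool, what is visible of it) and "box" ([left, top, right, bottom] in pixels, round what is visible of it).
- imaging.place_of(camera, query): "point" ([column, row] in pixels: a listed point, or the origin of a listed thing).
The state is a dict: "time_s": time; "joints": joint angles; "dq": joint speeds; "joint_efforts": joint torques, N m; "eef_pos": TCP position; "tcp_rot": TCP orientation; "wrist_force": force on the tool from outside, world axes, zero at the start; "torque": the same for the moment, N m; "opening": finger opening in mm.
Only numpy, scipy, OpenCV 4.12 (cv2) and the standard library are available. Lean on these libraries where they do the work, as an engineer would, in place of code of your own. Each camera call takes 0.05 s, during which the arm holds its last target.

## Working session

There is one attempt and no reset: what is moved stays moved. The work goes in short steps, Python scripts to look and compute and a tool call to move; the robot and the scene stay as the last step left them, time stands still between calls to the robot, and variables do not carry over. Pictures are saved under pics/ and viewed, and the job is handed in when it is done.

Besides the shell and the picture viewer there is one more tool, called after ">>>" as a command line: name --argument value ..., lists and objects as JSON in quotes. drive_tool: Moves the arm, as the interface text tells. Its arguments: {"type":"object","properties":{"increments":{"type":"array","items":{"type":"object","properties":{"dp":{"type":"array","items":{"type":"number"}},"spin":{"type":"number"}}}},"hand":{"type":"number"},"newtons":{"type":"number"}},"required":["increments"]}

```bash
mkdir -p pics; ls; cat > h.py <<'E'
import numpy as np, cv2
from workcell import readout, imaging, manip
def ray(im,px):
    K=im["mtx"];K=np.array(K);k1=im["k1"]
    d=np.array([(px[0]-K[0,2])/K[0,0],(px[1]-K[1,2])/K[1,1]])
    r=np.linalg.norm(d);u=r
    for _ in range(50): u=r/(1+k1*u*u)
    s=d*(u/r if r>0 else 1)
    T=np.array(im["world_from_camera"])
    v=T[:3,:3]@np.array([s[0],-s[1],-1.]);return T[:3,3],v
def at_z(im,px,z):
    o,v=ray(im,px);return o+v*(z-o[2])/v[2]
def proj(im,P):
    T=np.array(im["world_from_camera"]);K=np.array(im["mtx"])
    p=T[:3,:3].T@(np.array(P,float)-T[:3,3]);s=np.array([p[0],-p[1]])/-p[2]
    s=s*(1+im["k1"]*(s@s));return np.array([K[0,0]*s[0]+K[0,2],K[1,1]*s[1]+K[1,2]])
def save(im,name,box=None,scale=1):
    c=im["color"][:,:,::-1]
    if box: 
        l,t,r,b=box;c=c[t:b,l:r]
    c=cv2.resize(np.ascontiguousarray(c),None,fx=scale,fy=scale,interpolation=cv2.INTER_CUBIC);cv2.imwrite("pics/"+name,c)
def tri(rs):
    A=0;b=0
    for o,v in rs:
        v=v/np.linalg.norm(v);M=np.eye(3)-np.outer(v,v);A=A+M;b=b+M@o
    return np.linalg.solve(A,b)
E
python3 - <<'E'
from h import *
for c in("scene","top"):
    im=imaging.get_image(c);save(im,c+"0.png");print(c,np.round(im["world_from_camera"],2).tolist(),im["k1"],np.array(im["mtx"]).tolist())
    for q in("slat_mid","stand","smoker","cover_top"):
        print(q,[(np.round(d["point"],1).tolist(),round(d["conf"],2)) for d in imaging.place_of(c,q)],[(np.round(d["box"]).tolist(),round(d["conf"],2)) for d in imaging.find_in(c,q)])
print(readout.get_obs())
E
```

```text
pics
scene [[-0.15, -0.75, 0.65, 1331.33], [0.99, -0.12, 0.1, 131.44], [0.0, 0.66, 0.76, 969.57], [0.0, 0.0, 0.0, 1.0]] 0.03016418844464226 [[538.2657697871559, 0.0, 322.3849809259908], [0.0, 538.2657697871559, 245.1758859378842], [0.0, 0.0, 1.0]]
slat_mid [([415.7, 239.5], 0.76), ([386.8, 201.7], 0.74), ([432.1, 288.2], 0.59)] [([398.0, 224.0, 432.0, 255.0], 0.81), ([371.0, 183.0, 402.0, 224.0], 0.67), ([425.0, 273.0, 439.0, 304.0], 0.6)]
stand [([409.7, 256.3], 0.78)] [([390.0, 247.0, 436.0, 270.0], 0.92)]
smoker [([225.0, 243.9], 0.73)] [([234.0, 300.0, 352.0, 411.0], 0.73), ([178.0, 181.0, 260.0, 269.0], 0.61)]
cover_top [([215.1, 197.2], 0.79)] [([176.0, 183.0, 258.0, 272.0], 0.7), ([108.0, 206.0, 166.0, 292.0], 0.47)]
top [[0.01, 0.99, -0.1, 495.24], [-1.0, 0.01, -0.02, -10.95], [-0.02, 0.1, 0.99, 1089.58], [0.0, 0.0, 0.0, 1.0]] -0.10301453350707346 [[476.7673144167393, 0.0, 310.56697480756753], [0.0, 476.7673144167393, 238.26575407226562], [0.0, 0.0, 1.0]]
slat_mid [([427.8, 265.1], 0.72), ([219.0, 282.7], 0.67), ([199.2, 232.0], 0.65)] [([194.0, 222.0, 207.0, 244.0], 0.67), (
[... 282 characters left out ...]
0.84), ([307.7, 301.2], 0.39)] []
{'time_s': 0.9, 'joints': array([-1.40060361e+00,  1.23784853e-01,  1.65025265e+00,  1.62419044e-05,
        1.36753680e+00, -8.25639446e-02]), 'dq': array([ 0.00112759, -0.00050574,  0.0012302 ,  0.00067408, -0.00017207,
        0.00049681]), 'joint_efforts': array([-2.67319465e-04, -4.23594868e+01, -3.65761793e+01, -2.24099489e-05,
        4.02195801e-04, -1.51682976e-06]), 'eef_pos': array([ 162.54675411, -629.34687046,  231.36005043]), 'tcp_rot': array([ 0.08911824, -0.70146143,  0.7014739 , -0.08913004]), 'wrist_force': array([-0.0079176 , -0.65485463,  0.22265643]), 'torque': array([-0.04229227,  0.04980873,  0.01840827]), 'opening': 85.57045383432508}
```

View pics/scene0.png

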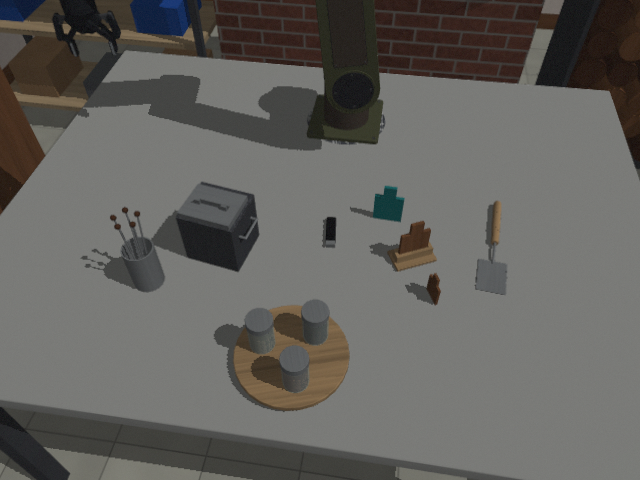

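View pics/top0.png

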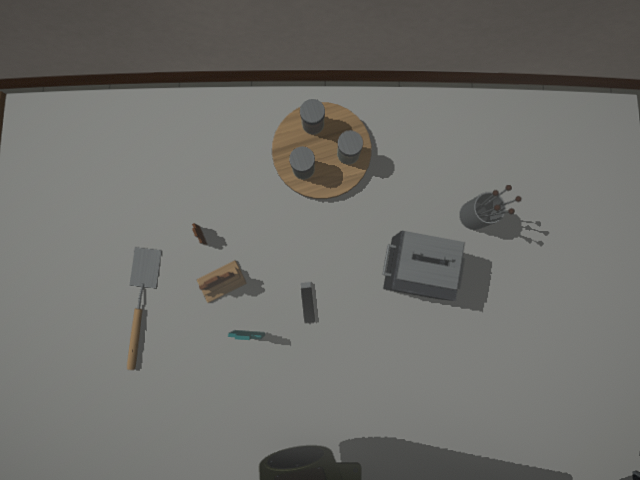

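```bash
python3 - <<'E'
from h import *
im=imaging.get_image("scene");save(im,"s1.png",(360,170,460,310),5)
c1=cv2.imread("pics/s1.png")
im=imaging.get_image("top");save(im,"t1.png",(180,210,280,345),5)
save(im,"t2.png",(370,220,480,315),6)
E
```

```text
(no output)
```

View pics/s1.png

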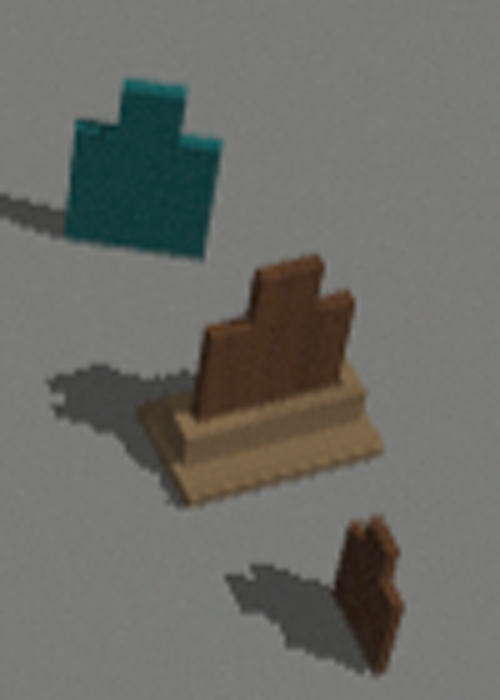

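View pics/t1.png

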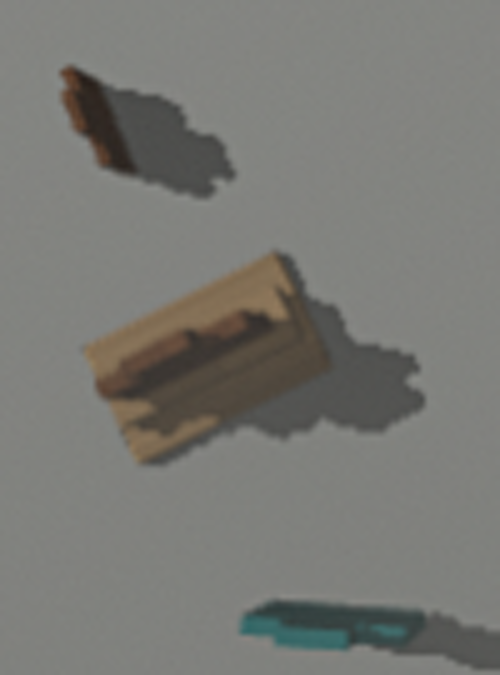

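View pics/t2.png

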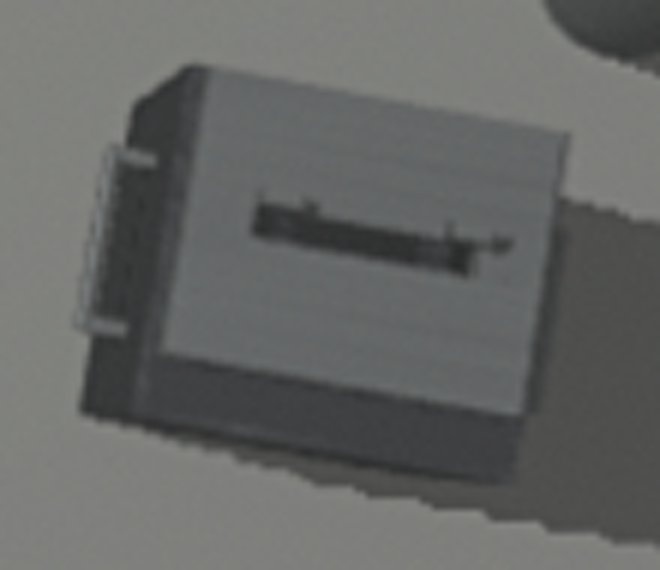

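Three slat-like pieces show in the scene view: the one in the stand (416,240), brown and large; the one at (387,202), turquoise, so excluded; and the one at (432,288), brown but smaller, so excluded. The enlarged crop confirms the slat in the stand. The slot shows in the top view around (430,260), with the horns on its far side. Next I'll fit poses.

```bash
cat > fit.py <<'E'
from h import *
from scipy.optimize import least_squares
S=imaging.get_image("scene");T=imaging.get_image("top")
def cs(p):return (p[0]/5+360-.4,p[1]/5+170-.4)
def ct(p):return (p[0]/5+180-.4,p[1]/5+210-.4)
def cb(p):return (p[0]/6+370-.4,p[1]/6+220-.4)
# stand base corners in top z=10: crops
for n,p,z in [("stand",(82,347),10),("stand",(277,252),10),("stand",(330,362),10),("stand",(140,464),10)]: print(n,at_z(T,ct(p),z).round(1))
for p in [(190,505),(383,447),(140,408)]: print("standscene",at_z(S,cs(p),5).round(1))
for p in [(255,270),(323,258)]: print("tabtop scene @116",at_z(S,cs(p),116).round(1))
for p in [(130,365),(190,335)]: print("tabtop top @116",at_z(T,ct(p),116).round(1))
for p in [(205,65),(570,130),(525,415),(160,355)]: print("plate",at_z(T,cb(p),150).round(1))
for p in [(250,236),(468,275),(475,243),(258,203)]: print("slot",at_z(T,cb(p),150).round(1))
from scipy.spatial.transform import Rotation as R
o=readout.get_obs();print(R.from_quat(o["tcp_rot"]).as_matrix().round(3))
save(S,"s2.png",(170,170,270,280),6)
E
python3 fit.py
```

```text
stand [510.6 276.1  10. ]
stand [554.9 187.1  10. ]
stand [505.1 161.6  10. ]
stand [457.8 247.8  10. ]
standscene [553.1 188.8   5. ]
standscene [504.9 275.1   5. ]
standscene [498.7 162.    5. ]
tabtop scene @116 [508.  202.1 116. ]
tabtop scene @116 [496.2 231.1 116. ]
tabtop top @116 [501.9 227.6 116. ]
tabtop top @116 [514.5 202.9 116. ]
plate [ 608.4 -173.1  150. ]
plate [ 587.6 -294.5  150. ]
plate [ 493.5 -277.6  150. ]
plate [ 512.7 -157.4  150. ]
slot [ 551.9 -187.3  150. ]
slot [ 539.4 -259.4  150. ]
slot [ 550.  -261.9  150. ]
slot [ 562.8 -190.1  150. ]
[[-0.968  0.     0.25 ]
 [-0.25   0.    -0.968]
 [-0.    -1.    -0.   ]]
```

```bash
echo
cat > ov.py <<'E'
from h import *
def wf(img,im,Ls,x0,y0,yaw,off,sc,col,lean=0):
    c,s=np.cos(yaw),np.sin(yaw)
    for L in Ls:
        q=[]
        for p in L:
            p=np.array(p,float); w=[x0+c*p[0]-s*p[1],y0+s*p[0]+c*p[1],p[2]]
            q.append((proj(im,w)+.5-np.array(off))*sc)
        cv2.polylines(img,[np.round(q).astype(int)],True,col,1)
def rect(hx,hy,z,cx=0,cy=0):return [(cx+a*hx,cy+b*hy,z) for a,b in((1,1),(1,-1),(-1,-1),(-1,1))]
slat=lambda X:[[(x+X,y,z) for y,z in((-35,10),(-35,86),(-15,86),(-15,116),(15,116),(15,86),(35,86),(35,10))] for x in(-4,4)]
S=imaging.get_image("scene");T=imaging.get_image("top")
def doit(name,st,sl,sm,dx):
    for n,im,b1,b2 in(("s",S,(360,170,460,310),(170,170,270,280)),("t",T,(180,210,280,345),(370,220,480,315))):
        out=[]
        for b in(b1,b2):
            c=np.ascontiguousarray(im["color"][b[1]:b[3],b[0]:b[2],::-1]);c=cv2.resize(c,None,fx=4,fy=4,interpolation=cv2.INTER_CUBIC)
            o=b[:2]
            if b is b1:
                wf(c,im,[rect(30,50,10),rect(30,50,0)],*st,o,4,(0,255,255))
                wf(c,im,slat(0),*sl,o,4,(0,255,0))
            else:
                wf(c,im,[rect(60,65,0),rect(60,65,136)],*sm,o,4,(0,255,255))
                wf(c,im,[rect(48,60,150,dx),rect(5.5,38,150,dx)],*sm,o,4,(0,255,0))
            out.append(c)
        h=max(x.shape[0] for x in out);out=[cv2.copyMakeBorder(x,0,h-x.shape[0],0,0,cv2.BORDER_CONSTANT) for x in out]
        o=np.hstack(out);f=min(1,600/o.shape[0],800/o.shape[1])
        cv2.imwrite(f"pics/{name}{n}.png",cv2.resize(o,None,fx=f,fy=f))
E
python3 - <<'E'
from ov import *
doit("ov1",(506,218.3,.487),(506,217,.487),(547,-225,-.17),4)
E
```

```text
(no output)
```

View pics/ov1s.png

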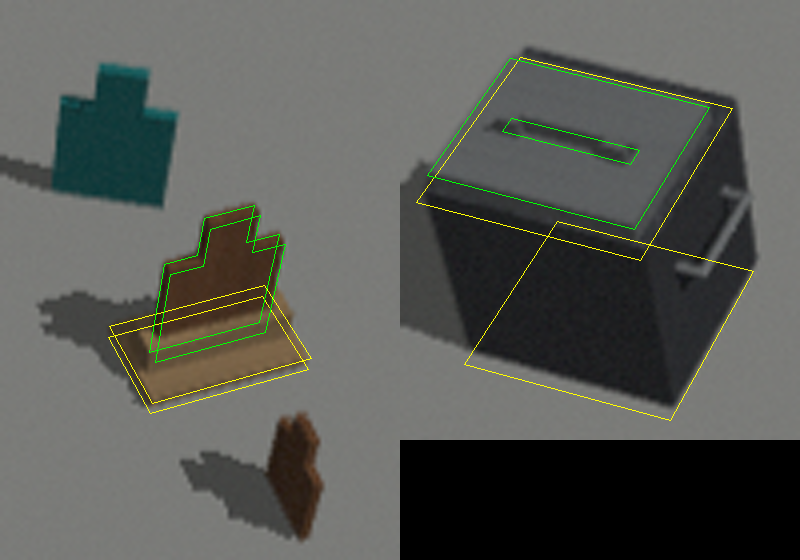

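View pics/ov1t.png

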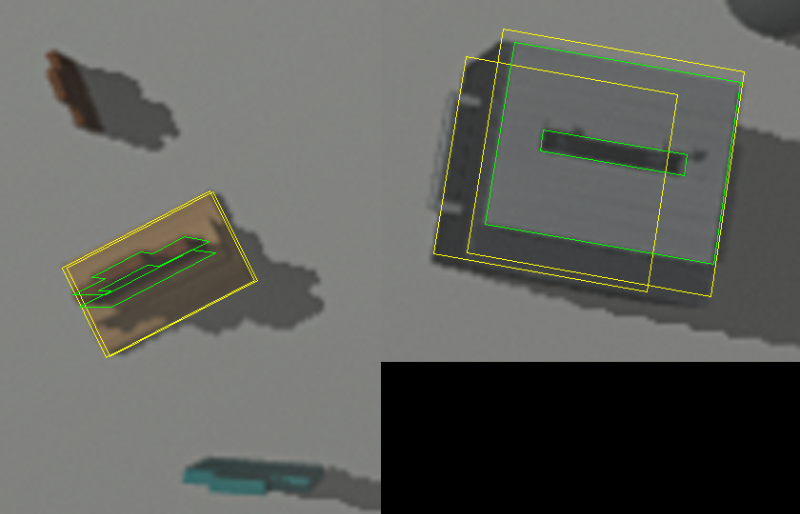

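```bash
python3 - <<'E'
from h import *
S=imaging.get_image("scene");T=imaging.get_image("top")
def g(im,b,k):
    c=np.ascontiguousarray(im["color"][b[1]:b[3],b[0]:b[2],::-1]).astype(float)*1.6
    c=np.clip(c,0,255).astype(np.uint8)
    c=cv2.resize(c,None,fx=k,fy=k,interpolation=cv2.INTER_CUBIC)
    for x in range(b[0],b[2],5): cv2.putText(c,str(x),(int((x-b[0]+.5)*k),8),0,.3,(0,255,255),1);cv2.line(c,(int((x-b[0]+.5)*k),10),(int((x-b[0]+.5)*k),14),(0,255,255))
    for y in range(b[1],b[3],5): cv2.putText(c,str(y),(0,int((y-b[1]+.5)*k)+3),0,.3,(0,255,255),1)
    return c
a=g(S,(188,190,243,218),14);b=g(T,(405,245,460,273),14)
cv2.imwrite("pics/z1.png",cv2.resize(np.vstack([a,b]),None,fx=.75,fy=.75))
a=g(S,(395,215,440,260),8);b=g(T,(196,258,241,303),8)
cv2.imwrite("pics/z2.png",np.hstack([a,b]))
E
```

```text
(no output)
```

View pics/z1.png

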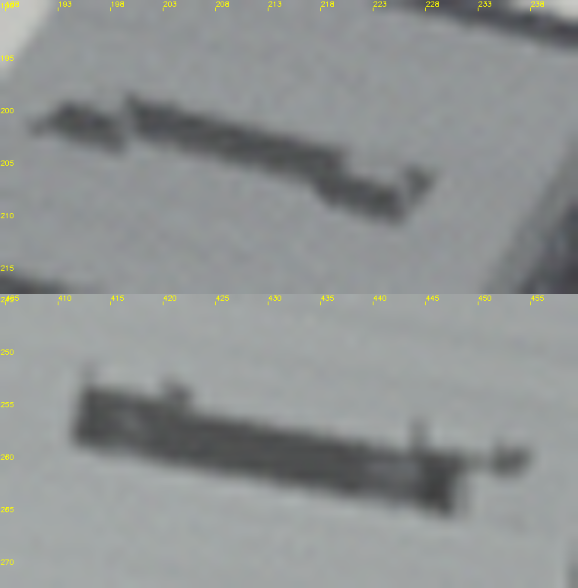

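View pics/z2.png

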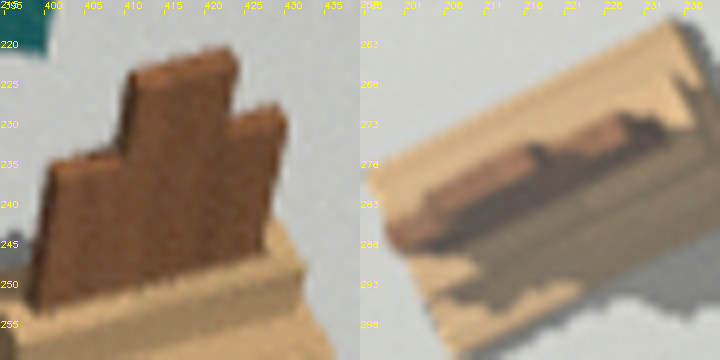

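```bash
python3 - <<'E'
from h import *
S=imaging.get_image("scene");T=imaging.get_image("top")
print("tabtop S",at_z(S,(416.6,223.4),116).round(1),"T",at_z(T,(210.5,279.3),116).round(1), tri([ray(S,(416.6,223.4)),ray(T,(210.5,279.3))]).round(1))
a,b=at_z(S,(410.2,225),116),at_z(S,(423,222),116);print("tab width vec",(b-a).round(1))
for p in [(192,201.5),(225.5,209)]: print("horn outer S@156",at_z(S,p,156).round(1))
for p in [(411,258.5),(447,265.5),(412,253.3),(448,260.2)]: print("slot T",at_z(T,p,150).round(1))
for im,p in((S,(386.8,201.7)),):pass
# stand pocket wall top corners in scene, z=30
E
```

```text
tabtop S [505.4 215.  116. ] T [508.8 217.6 116. ] [508.9 215.6 120. ]
tab width vec [-13.3  27.1   0. ]
horn outer S@156 [ 554.2 -268.   156. ]
horn outer S@156 [ 564.9 -191.2  156. ]
slot T [ 552.7 -186.8  150. ]
slot T [ 539.3 -258.2  150. ]
slot T [ 563.  -188.9  150. ]
slot T [ 549.8 -260.4  150. ]
```

>>> drive_tool --increments '[{"dp":[0.0215,0.053,0.003],"spin":0.113},{"dp":[0.0215,0.053,0.003],"spin":0.113},{"dp":[0.0215,0.053,0.003],"spin":0.113},{"dp":[0.0215,0.053,0.003],"spin":0.113},{"dp":[0.0215,0.053,0],"spin":0.113},{"dp":[0.0215,0.053,0],"spin":0.113},{"dp":[0.0215,0.053,0],"spin":0.113},{"dp":[0.0215,0.053,0],"spin":0.113}]' --hand 1 --newtons 24

```text
time_s: 2.4
eef_pos: [334.9, -203.7, 243.7]
tcp_rot: [0.387, -0.591, 0.592, -0.388]
wrist_force: [1.8, -0.0, -0.2]
opening: 85.2
```

>>> drive_tool --increments '[{"dp":[0.0215,0.053,0],"spin":0.113},{"dp":[0.0215,0.053,0],"spin":0.113},{"dp":[0.0215,0.053,0],"spin":0.113},{"dp":[0.0215,0.053,0],"spin":0.113},{"dp":[0.0215,0.053,0],"spin":0.113},{"dp":[0.0215,0.053,0],"spin":0.113},{"dp":[0.0215,0.053,0],"spin":0.113},{"dp":[0.0215,0.053,0],"spin":0.113}]'

```text
time_s: 3.4
eef_pos: [507.0, 220.7, 243.6]
tcp_rot: [-0.607, 0.362, -0.363, 0.607]
wrist_force: [0.1, -1.0, 0.2]
opening: 85.5
```

>>> drive_tool --increments '[{"dp":[0,0,0],"spin":0},{"dp":[0,0,0],"spin":0}]'

```text
time_s: 3.65
eef_pos: [506.3, 218.5, 243.1]
tcp_rot: [0.607, -0.364, 0.364, -0.606]
wrist_force: [0.1, -0.4, 0.3]
opening: 85.4
```

```bash
cat > st.py <<'E'
from h import *
from scipy.spatial.transform import Rotation as R
def st():
    o=readout.get_obs();M=R.from_quat(o["tcp_rot"]).as_matrix()
    print("t",round(o["time_s"],2),"p",o["eef_pos"].round(1),"jaw ang",round(np.arctan2(M[1,2],M[0,2]),4),"F",o["wrist_force"].round(2),"Tq",o["torque"].round(2),"op",round(o["opening"],1))
    return o
if __name__=="__main__": st()
E
python3 st.py
```

```text
t 3.65 p [506.3 218.5 243.1] jaw ang 0.49 F [ 0.1  -0.42  0.31] Tq [ 0.02  0.02 -0.05] op 85.4
```

>>> drive_tool --increments '[{"dp":[0.0007,-0.0022,-0.04],"spin":0},{"dp":[0,0,-0.04],"spin":0},{"dp":[0,0,-0.03],"spin":0},{"dp":[0,0,-0.023],"spin":0},{"dp":[0,0,0],"spin":0}]'

```text
time_s: 4.28
eef_pos: [505.5, 214.6, 108.5]
tcp_rot: [0.607, -0.365, 0.364, -0.605]
wrist_force: [0.6, 0.1, -0.1]
opening: 85.4
```

```bash
python3 - <<'E'
from st import *
st()
S=imaging.get_image("scene");T=imaging.get_image("top")
save(S,"a1.png",(360,130,480,280),4);save(T,"a2.png",(160,210,280,345),4)
E
```

```text
t 4.28 p [505.5 214.6 108.5] jaw ang 0.4877 F [ 0.6   0.1  -0.13] Tq [-0.03  0.02 -0.03] op 85.4
```

View pics/a1.png

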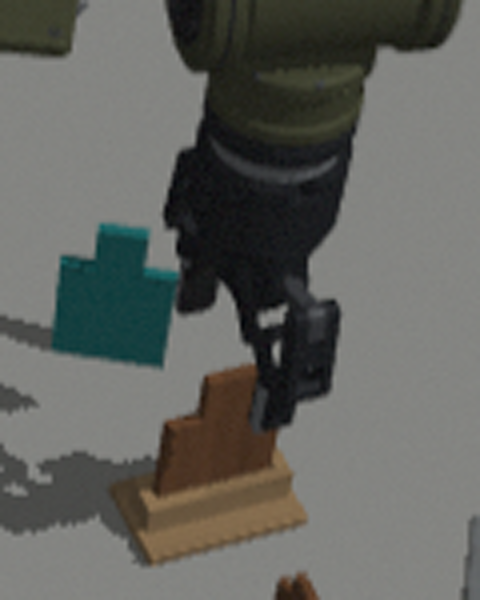

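View pics/a2.png

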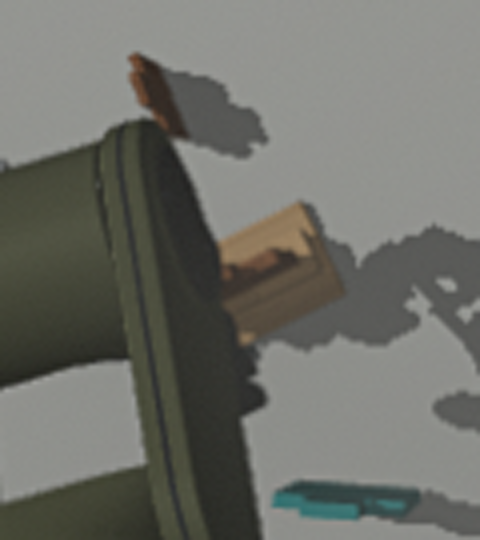

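>>> drive_tool --increments '[{"dp":[0,0,0],"spin":0},{"dp":[0,0,0],"spin":0},{"dp":[0,0,0],"spin":0},{"dp":[0,0,0],"spin":0}]'

```text
time_s: 4.88
eef_pos: [507.3, 216.5, 110.5]
tcp_rot: [-0.606, 0.364, -0.364, 0.606]
wrist_force: [-0.8, 0.0, -0.1]
opening: 85.5
```

>>> drive_tool --increments '[{"dp":[0,0,-0.012],"spin":0},{"dp":[0,0,-0.008],"spin":0},{"dp":[0,0,0],"spin":0},{"dp":[0,0,0],"spin":0}]'

```text
time_s: 5.38
eef_pos: [507.2, 216.5, 90.1]
tcp_rot: [0.606, -0.364, 0.364, -0.606]
wrist_force: [0.6, 0.0, -0.3]
opening: 85.4
```

>>> drive_tool --increments '[{"dp":[0,0,0],"spin":0},{"dp":[0,0,0],"spin":0},{"dp":[0,0,0],"spin":0},{"dp":[0,0,0],"spin":0}]' --hand 0.2

```text
time_s: 5.88
eef_pos: [507.3, 216.5, 90.4]
tcp_rot: [-0.606, 0.364, -0.364, 0.606]
wrist_force: [-0.4, 0.1, 0.3]
opening: 17.1
```

```bash
python3 - <<'E'
from st import *
st()
S=imaging.get_image("scene")
save(S,"a3.png",(380,150,450,280),6)
E
```

```text
t 5.88 p [507.3 216.5  90.4] jaw ang 0.49 F [-0.38  0.08  0.35] Tq [-0.02  0.02  0.01] op 17.1
```

View pics/a3.png

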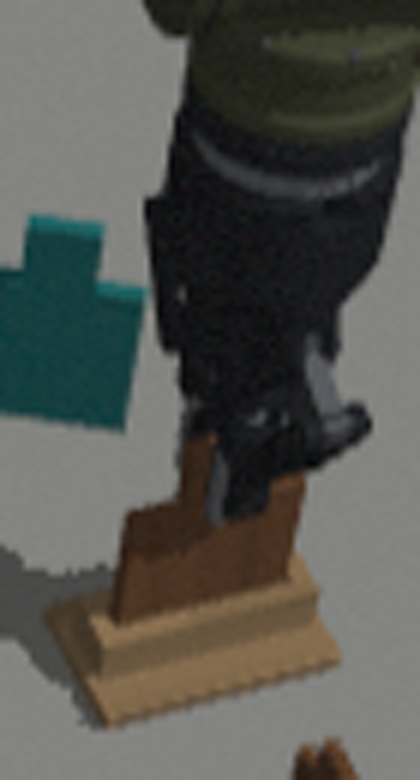

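>>> drive_tool --increments '[{"dp":[0,0,0],"spin":0},{"dp":[0,0,0],"spin":0},{"dp":[0,0,0],"spin":0},{"dp":[0,0,0],"spin":0}]' --hand 0 --newtons 24

```text
time_s: 6.42
eef_pos: [507.1, 216.4, 90.4]
tcp_rot: [0.606, -0.364, 0.364, -0.606]
wrist_force: [-1.4, -0.4, 2.3]
opening: 7.3
```

>>> drive_tool --increments '[{"dp":[0,0,0.01],"spin":0},{"dp":[0,0,0.015],"spin":0},{"dp":[0,0,0.015],"spin":0},{"dp":[0,0,0.02],"spin":0},{"dp":[0,0,0.03],"spin":0},{"dp":[0,0,0.04],"spin":0},{"dp":[0,0,0.02],"spin":0},{"dp":[0,0,0],"spin":0}]'

```text
time_s: 7.42
eef_pos: [508.2, 216.8, 242.8]
tcp_rot: [-0.605, 0.363, -0.365, 0.608]
wrist_force: [-0.5, 0.8, -1.2]
opening: 7.7
```

```bash
python3 - <<'E'
from st import *
st()
S=imaging.get_image("scene")
save(S,"a4.png",(360,80,470,280),4)
E
```

```text
t 7.42 p [508.2 216.8 242.8] jaw ang 0.49 F [-0.48  0.84 -1.2 ] Tq [ 0.02 -0.02  0.  ] op 7.7
```

View pics/a4.png

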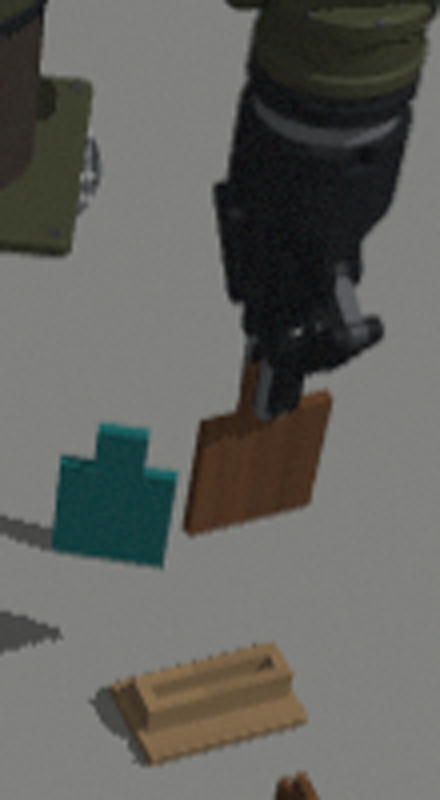

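>>> drive_tool --increments '[{"dp":[0.0034,-0.055,0.01],"spin":-0.0825},{"dp":[0.0034,-0.055,0.01],"spin":-0.0825},{"dp":[0.0034,-0.055,0.01],"spin":-0.0825},{"dp":[0.0034,-0.055,0],"spin":-0.0825},{"dp":[0.0034,-0.055,0],"spin":-0.0825},{"dp":[0.0034,-0.055,0],"spin":-0.0825},{"dp":[0.0034,-0.055,0],"spin":-0.0825},{"dp":[0.0034,-0.054,0],"spin":-0.0825}]'

```text
time_s: 8.48
eef_pos: [533.4, -223.9, 267.5]
tcp_rot: [-0.455, 0.543, -0.54, 0.454]
wrist_force: [1.3, 1.3, -0.7]
opening: 7.3
```

>>> drive_tool --increments '[{"dp":[0,0,0],"spin":0},{"dp":[0,0,0],"spin":0},{"dp":[0,0,0],"spin":0},{"dp":[0,0,0],"spin":0}]'

```text
time_s: 8.98
eef_pos: [534.5, -221.4, 270.2]
tcp_rot: [-0.456, 0.54, -0.54, 0.456]
wrist_force: [0.4, -0.4, -0.5]
opening: 7.5
```

```bash
python3 - <<'E'
from st import *
st()
S=imaging.get_image("scene");T=imaging.get_image("top")
save(S,"b1.png",(150,100,290,280),4);save(T,"b2.png",(370,220,480,315),6)
E
```

```text
t 8.97 p [ 534.5 -221.4  270.2] jaw ang -0.1682 F [ 0.37 -0.37 -0.47] Tq [-0.01 -0.   -0.01] op 7.5
```

View pics/b1.png

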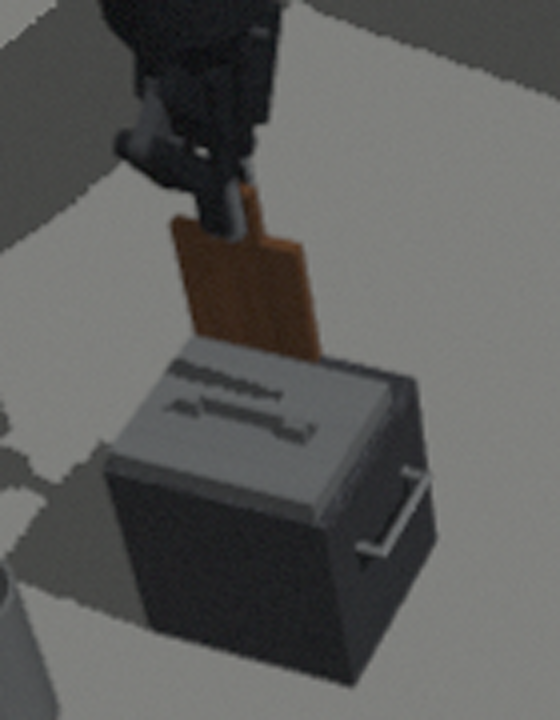

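View pics/b2.png

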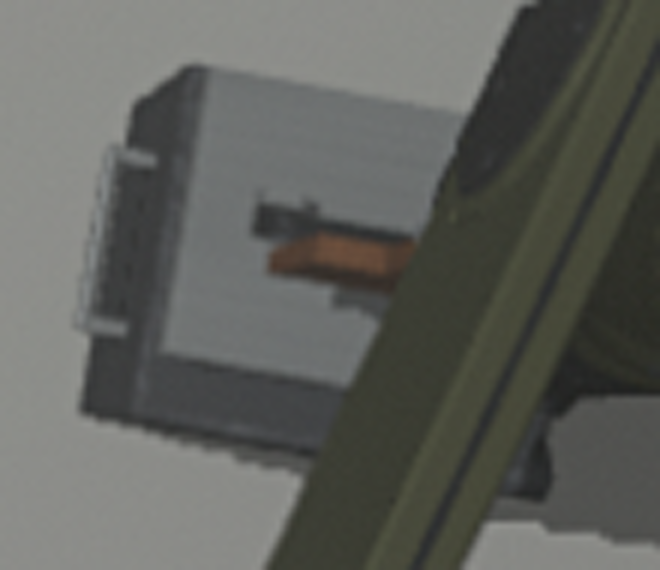

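```bash
python3 - <<'E'
from st import *
S=imaging.get_image("scene");T=imaging.get_image("top")
ya=-.17;ex=np.array([np.cos(ya),np.sin(ya)]);ey=np.array([-np.sin(ya),np.cos(ya)])
def f(n,im,p,z):
    w=at_z(im,p,z);print(n,w.round(1),"x'",round(float(ex@w[:2]),1),"y'",round(float(ey@w[:2]),1))
s=lambda x,y:(x/4+150-.4,y/4+100-.4)
f("footL",S,s(193,335),190);f("footR",S,s(320,360),190)
f("shL",S,s(172,217),266);f("shR",S,s(303,243),266)
f("innerL",S,(199.4,203.5),156);f("innerR",S,(217.5,206.5),156)
f("outL",S,(192.5,201.5),156);f("outR",S,(226,209),156)
# top: left foot corner / slot left end
t=lambda x,y:(x/6+370-.4,y/6+220-.4)
f("T foot +y end",T,t(268,272),190);f("T slot +y end",T,t(252,235),150);f("T slot +y end up",T,t(258,203),150)
f("T shoulder +y",T,t(320,235),266)
o=st();print("tcp x' y'",ex@o["eef_pos"][:2],ey@o["eef_pos"][:2])
E
```

```text
footL [ 531.9 -255.9  190. ] x' 567.5 y' -162.3
footR [ 540.  -184.6  190. ] x' 563.5 y' -90.5
shL [ 527.  -254.8  266. ] x' 562.6 y' -162.0
shR [ 536.1 -184.4  266. ] x' 559.5 y' -91.0
innerL [ 557.6 -250.6  156. ] x' 591.9 y' -152.6
innerR [ 560.3 -210.   156. ] x' 587.8 y' -112.2
outL [ 554.  -266.9  156. ] x' 591.2 y' -169.4
outR [ 564.7 -190.2  156. ] x' 588.8 y' -91.9
T foot +y end [ 538.2 -185.4  190. ] x' 561.8 y' -91.7
T slot +y end [ 552.2 -188.   150. ] x' 576.1 y' -91.9
T slot +y end up [ 562.8 -190.1  150. ] x' 586.8 y' -92.2
T shoulder +y [ 545.3 -185.9  266. ] x' 568.9 y' -90.9
t 9.18 p [ 534.6 -222.   270.5] jaw ang -0.1691 F [ 0.04  0.27 -0.07] Tq [-0.05  0.02 -0.02] op 7.6
tcp x' y' 564.4179935527037 -128.36721698347097
```

>>> drive_tool --increments '[{"dp":[-0.0006,-0.0037,-0.01],"spin":0},{"dp":[0,0,-0.01],"spin":0},{"dp":[0,0,-0.01],"spin":0},{"dp":[0,0,-0.005],"spin":0},{"dp":[0,0,0],"spin":0},{"dp":[0,0,0],"spin":0},{"dp":[0,0,0],"spin":0}]'

```text
time_s: 10.05
eef_pos: [534.1, -226.4, 235.9]
tcp_rot: [0.456, -0.54, 0.541, -0.456]
wrist_force: [0.7, -0.7, -0.6]
opening: 7.4
```

```bash
python3 - <<'E'
from st import *
st()
S=imaging.get_image("scene");T=imaging.get_image("top")
save(S,"c1.png",(150,120,270,240),6)
E
```

```text
t 10.05 p [ 534.1 -226.4  235.9] jaw ang -0.17 F [ 0.71 -0.65 -0.58] Tq [-0.01  0.01 -0.02] op 7.4
```

View pics/c1.png

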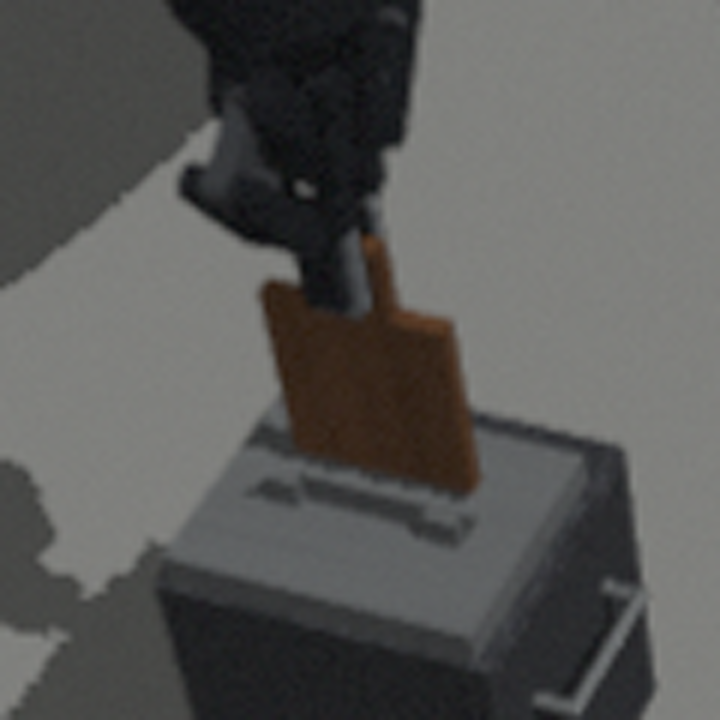

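>>> drive_tool --increments '[{"dp":[0.003,-0.0005,0],"spin":0},{"dp":[0.003,-0.0005,0],"spin":0},{"dp":[0.002,-0.0003,0],"spin":0},{"dp":[0.001,-0.0002,0],"spin":0},{"dp":[0,0,0],"spin":0},{"dp":[0,0,0],"spin":0}]'

```text
time_s: 10.9
eef_pos: [542.8, -227.7, 235.3]
tcp_rot: [-0.456, 0.541, -0.541, 0.456]
wrist_force: [1.1, -1.6, -0.4]
opening: 7.3
```

>>> drive_tool --increments '[{"dp":[0.001,-0.0002,0],"spin":0},{"dp":[0.001,-0.0002,0],"spin":0},{"dp":[0,0,0],"spin":0}]'

```text
time_s: 11.28
eef_pos: [544.9, -228.2, 235.3]
tcp_rot: [0.456, -0.541, 0.541, -0.456]
wrist_force: [0.2, 0.5, -0.9]
opening: 7.6
```

>>> drive_tool --increments '[{"dp":[0.001,-0.0002,0],"spin":0},{"dp":[0.001,-0.0002,0],"spin":0},{"dp":[0,0,0],"spin":0}]'

```text
time_s: 11.65
eef_pos: [546.9, -228.6, 235.3]
tcp_rot: [0.456, -0.541, 0.541, -0.456]
wrist_force: [-0.3, 0.7, -0.5]
opening: 7.7
```

>>> drive_tool --increments '[{"dp":[0.001,-0.0002,0],"spin":0},{"dp":[0.001,-0.0002,0],"spin":0},{"dp":[0,0,0],"spin":0}]'

```text
time_s: 12.02
eef_pos: [548.9, -228.9, 235.3]
tcp_rot: [0.456, -0.541, 0.541, -0.456]
wrist_force: [0.2, 0.1, -1.2]
opening: 7.6
```

>>> drive_tool --increments '[{"dp":[0.001,-0.0001,0],"spin":0},{"dp":[0,0,0],"spin":0}]'

```text
time_s: 12.28
eef_pos: [549.9, -229.0, 235.3]
tcp_rot: [-0.456, 0.541, -0.541, 0.456]
wrist_force: [0.0, 0.1, -0.5]
opening: 7.5
```

>>> drive_tool --increments '[{"dp":[0.001,-0.0002,0],"spin":0},{"dp":[0,0,0],"spin":0}]'

```text
time_s: 12.52
eef_pos: [550.6, -229.1, 235.3]
tcp_rot: [-0.456, 0.541, -0.54, 0.456]
wrist_force: [-2.3, 0.9, -0.5]
opening: 7.1
```

>>> drive_tool --increments '[{"dp":[0.001,-0.0002,0],"spin":0},{"dp":[0,0,0],"spin":0}]'

```text
time_s: 12.78
eef_pos: [551.3, -229.3, 235.3]
tcp_rot: [-0.456, 0.541, -0.54, 0.455]
wrist_force: [-4.7, 1.0, 1.8]
opening: 7.7
```

```bash
python3 - <<'E'
from st import *
st()
S=imaging.get_image("scene");T=imaging.get_image("top")
def g(im,b,k):
    c=np.clip(im["color"][b[1]:b[3],b[0]:b[2],::-1].astype(float)*1.8,0,255).astype(np.uint8)
    return cv2.resize(c,None,fx=k,fy=k,interpolation=cv2.INTER_CUBIC)
cv2.imwrite("pics/d1.png",g(S,(175,160,245,220),10));cv2.imwrite("pics/d2.png",g(T,(400,235,470,285),10))
E
```

```text
t 12.78 p [ 551.3 -229.3  235.3] jaw ang -0.1701 F [-4.66  1.03  1.77] Tq [ 0.3   1.06 -0.15] op 7.7
```

View pics/d1.png

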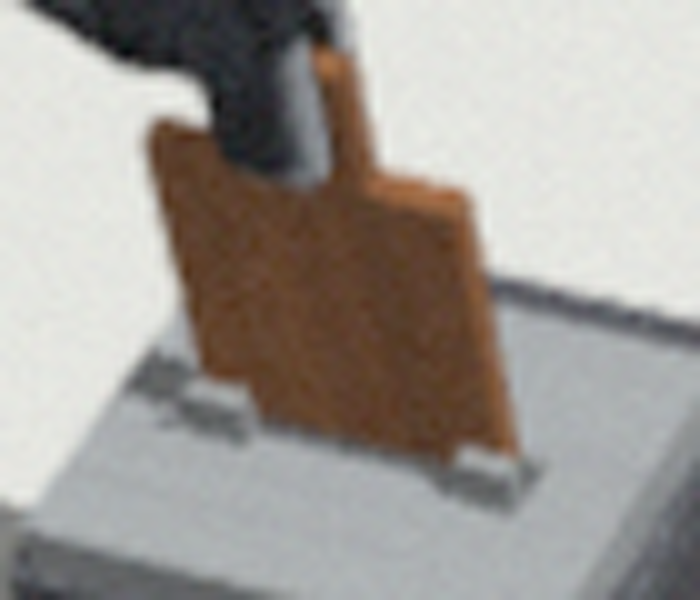

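View pics/d2.png

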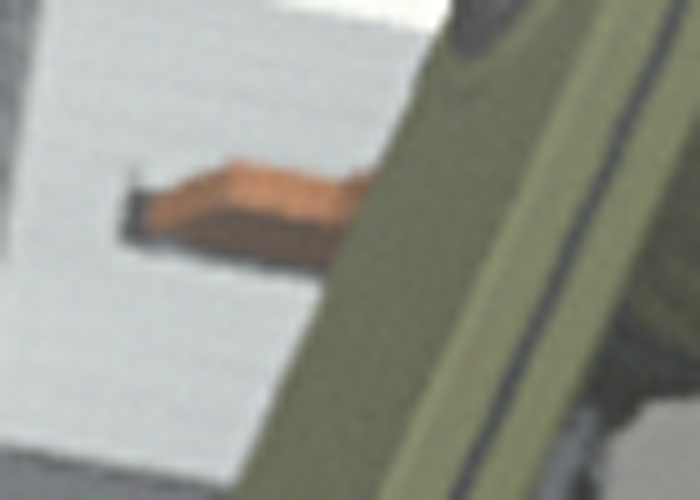

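>>> drive_tool --increments '[{"dp":[-0.0032,0.0023,0],"spin":0},{"dp":[0,0,0],"spin":0},{"dp":[0,0,-0.002],"spin":0},{"dp":[0,0,0],"spin":0}]'

```text
time_s: 13.38
eef_pos: [548.8, -227.1, 233.0]
tcp_rot: [0.456, -0.541, 0.541, -0.456]
wrist_force: [-0.7, 0.2, 0.1]
opening: 7.2
```

>>> drive_tool --increments '[{"dp":[0,0,-0.001],"spin":0},{"dp":[0,0,-0.001],"spin":0},{"dp":[0,0,0],"spin":0}]'

```text
time_s: 13.75
eef_pos: [548.6, -227.1, 231.2]
tcp_rot: [-0.456, 0.541, -0.541, 0.456]
wrist_force: [-0.4, -0.7, -0.8]
opening: 7.5
```

>>> drive_tool --increments '[{"dp":[0,0,-0.001],"spin":0},{"dp":[0,0,-0.001],"spin":0},{"dp":[0,0,0],"spin":0}]'

```text
time_s: 14.12
eef_pos: [548.6, -227.1, 229.2]
tcp_rot: [-0.456, 0.541, -0.541, 0.456]
wrist_force: [-0.2, -0.5, -1.2]
opening: 7.7
```

>>> drive_tool --increments '[{"dp":[0,0,-0.001],"spin":0},{"dp":[0,0,-0.001],"spin":0},{"dp":[0,0,0],"spin":0}]'

```text
time_s: 14.5
eef_pos: [548.6, -227.1, 227.2]
tcp_rot: [-0.456, 0.541, -0.541, 0.456]
wrist_force: [0.5, -0.1, 0.4]
opening: 7.0
```

Foot is nominally 147 mm, below the cover top, with no resistance. Continuing gently.

>>> drive_tool --increments '[{"dp":[0,0,-0.001],"spin":0},{"dp":[0,0,-0.001],"spin":0},{"dp":[0,0,-0.001],"spin":0},{"dp":[0,0,0],"spin":0}]'

```text
time_s: 15.0
eef_pos: [548.6, -227.1, 224.1]
tcp_rot: [-0.456, 0.541, -0.541, 0.456]
wrist_force: [0.1, 1.1, 0.2]
opening: 7.2
```

>>> drive_tool --increments '[{"dp":[0,0,-0.001],"spin":0},{"dp":[0,0,-0.001],"spin":0},{"dp":[0,0,-0.001],"spin":0},{"dp":[0,0,0],"spin":0}]'

```text
time_s: 15.5
eef_pos: [548.6, -227.1, 221.1]
tcp_rot: [-0.456, 0.541, -0.541, 0.456]
wrist_force: [-0.1, 0.2, 0.7]
opening: 7.4
```

>>> drive_tool --increments '[{"dp":[0,0,-0.001],"spin":0},{"dp":[0,0,-0.001],"spin":0},{"dp":[0,0,-0.001],"spin":0},{"dp":[0,0,0],"spin":0}]'

```text
time_s: 16.0
eef_pos: [548.6, -227.1, 218.2]
tcp_rot: [-0.456, 0.541, -0.541, 0.456]
wrist_force: [-0.1, -0.1, -0.7]
opening: 7.6
```

>>> drive_tool --increments '[{"dp":[0,0,-0.001],"spin":0},{"dp":[0,0,-0.001],"spin":0},{"dp":[0,0,-0.001],"spin":0},{"dp":[0,0,0],"spin":0}]'

```text
time_s: 16.5
eef_pos: [548.6, -227.1, 215.1]
tcp_rot: [-0.456, 0.541, -0.541, 0.456]
wrist_force: [-0.0, 0.3, -0.2]
opening: 7.6
```

>>> drive_tool --increments '[{"dp":[0,0,-0.001],"spin":0},{"dp":[0,0,-0.001],"spin":0},{"dp":[0,0,-0.001],"spin":0},{"dp":[0,0,0],"spin":0}]'

```text
time_s: 17.0
eef_pos: [548.8, -227.3, 212.9]
tcp_rot: [0.456, -0.54, 0.541, -0.456]
wrist_force: [-1.3, -0.1, 3.5]
opening: 7.5
```

Flap contact at about 17 mm depth, as expected, so it is in the slot. Pressing through.

>>> drive_tool --increments '[{"dp":[0,0,-0.001],"spin":0},{"dp":[0,0,-0.001],"spin":0},{"dp":[0,0,0],"spin":0}]'

```text
time_s: 17.38
eef_pos: [549.0, -227.3, 210.6]
tcp_rot: [0.456, -0.54, 0.541, -0.456]
wrist_force: [0.7, -0.0, 4.2]
opening: 7.6
```

>>> drive_tool --increments '[{"dp":[0,0,-0.001],"spin":0},{"dp":[0,0,-0.001],"spin":0},{"dp":[0,0,0],"spin":0}]'

```text
time_s: 17.75
eef_pos: [548.8, -227.2, 208.3]
tcp_rot: [0.456, -0.541, 0.541, -0.456]
wrist_force: [0.5, 0.2, 4.5]
opening: 7.3
```

>>> drive_tool --increments '[{"dp":[0,0,-0.001],"spin":0},{"dp":[0,0,-0.001],"spin":0},{"dp":[0,0,0],"spin":0}]'

```text
time_s: 18.12
eef_pos: [548.6, -227.1, 206.1]
tcp_rot: [-0.456, 0.541, -0.541, 0.456]
wrist_force: [0.3, -0.3, 4.3]
opening: 7.4
```

>>> drive_tool --increments '[{"dp":[0,0,-0.001],"spin":0},{"dp":[0,0,-0.001],"spin":0},{"dp":[0,0,0],"spin":0}]'

```text
time_s: 18.5
eef_pos: [548.2, -226.9, 203.3]
tcp_rot: [-0.456, 0.541, -0.54, 0.455]
wrist_force: [-0.4, 0.1, 1.0]
opening: 7.2
```

>>> drive_tool --increments '[{"dp":[0,0,-0.002],"spin":0},{"dp":[0,0,-0.002],"spin":0},{"dp":[0,0,-0.002],"spin":0},{"dp":[0,0,-0.002],"spin":0},{"dp":[0,0,-0.002],"spin":0},{"dp":[0,0,0],"spin":0}]'

```text
time_s: 19.25
eef_pos: [548.5, -227.1, 193.9]
tcp_rot: [-0.456, 0.541, -0.541, 0.456]
wrist_force: [-0.2, 0.1, 0.9]
opening: 7.0
```

>>> drive_tool --increments '[{"dp":[0,0,-0.002],"spin":0},{"dp":[0,0,-0.002],"spin":0},{"dp":[0,0,-0.002],"spin":0},{"dp":[0,0,-0.002],"spin":0},{"dp":[0,0,-0.002],"spin":0},{"dp":[0,0,0],"spin":0}]'

```text
time_s: 20.0
eef_pos: [548.5, -227.1, 183.9]
tcp_rot: [-0.456, 0.541, -0.541, 0.456]
wrist_force: [0.8, 1.2, 1.4]
opening: 7.6
```

>>> drive_tool --increments '[{"dp":[0,0,-0.002],"spin":0},{"dp":[0,0,-0.002],"spin":0},{"dp":[0,0,-0.002],"spin":0},{"dp":[0,0,-0.002],"spin":0},{"dp":[0,0,-0.002],"spin":0},{"dp":[0,0,0],"spin":0}]'

```text
time_s: 20.75
eef_pos: [548.5, -227.1, 173.9]
tcp_rot: [-0.456, 0.541, -0.54, 0.456]
wrist_force: [-0.1, -0.7, 1.2]
opening: 7.8
```

>>> drive_tool --increments '[{"dp":[0,0,-0.002],"spin":0},{"dp":[0,0,-0.002],"spin":0},{"dp":[0,0,-0.002],"spin":0},{"dp":[0,0,-0.002],"spin":0},{"dp":[0,0,-0.002],"spin":0},{"dp":[0,0,0],"spin":0},{"dp":[0,0,0],"spin":0}]'

```text
time_s: 21.62
eef_pos: [548.5, -227.1, 163.9]
tcp_rot: [-0.456, 0.541, -0.541, 0.456]
wrist_force: [-0.1, 0.0, -0.6]
opening: 7.4
```

```bash
python3 - <<'E'
from st import *
st()
S=imaging.get_image("scene")
save(S,"e1.png",(150,130,270,230),6)
E
```

```text
t 21.62 p [ 548.5 -227.1  163.9] jaw ang -0.1701 F [-0.14  0.03 -0.56] Tq [-0.06 -0.07 -0.13] op 7.4
```

View pics/e1.png

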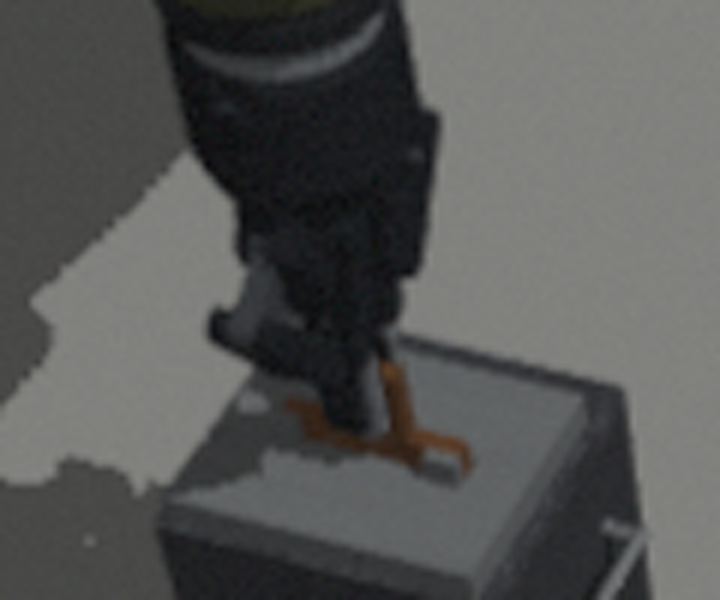

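>>> drive_tool --increments '[{"dp":[0,0,-0.002],"spin":0},{"dp":[0,0,-0.002],"spin":0},{"dp":[0,0,-0.002],"spin":0},{"dp":[0,0,-0.002],"spin":0},{"dp":[0,0,0],"spin":0},{"dp":[0,0,0],"spin":0}]'

```text
time_s: 22.42
eef_pos: [548.5, -227.1, 156.0]
tcp_rot: [-0.456, 0.541, -0.541, 0.456]
wrist_force: [0.5, -0.0, -0.0]
opening: 7.2
```

>>> drive_tool --increments '[{"dp":[0,0,0],"spin":0},{"dp":[0,0,0],"spin":0},{"dp":[0,0,0],"spin":0},{"dp":[0,0,0],"spin":0}]' --hand 0.35

```text
time_s: 22.92
eef_pos: [548.6, -227.1, 156.3]
tcp_rot: [-0.456, 0.541, -0.541, 0.456]
wrist_force: [-0.5, -0.6, 0.1]
opening: 29.8
```

>>> drive_tool --increments '[{"dp":[0,0,0.01],"spin":0},{"dp":[0,0,0.02],"spin":0},{"dp":[0,0,0.02],"spin":0},{"dp":[0,0,0.01],"spin":0},{"dp":[0,0,0],"spin":0},{"dp":[0,0,0],"spin":0}]'

```text
time_s: 23.68
eef_pos: [548.3, -227.0, 215.7]
tcp_rot: [-0.456, 0.541, -0.54, 0.456]
wrist_force: [-0.3, 0.0, -0.9]
opening: 29.9
```

```bash
python3 - <<'E'
from st import *
st()
S=imaging.get_image("scene");T=imaging.get_image("top")
save(S,"f1.png",(150,130,270,230),6)
save(T,"f2.png",(370,220,480,315),6)
E
```

```text
t 23.68 p [ 548.3 -227.   215.7] jaw ang -0.17 F [-0.25  0.03 -0.86] Tq [ 0.02 -0.01 -0.01] op 29.9
```

View pics/f1.png

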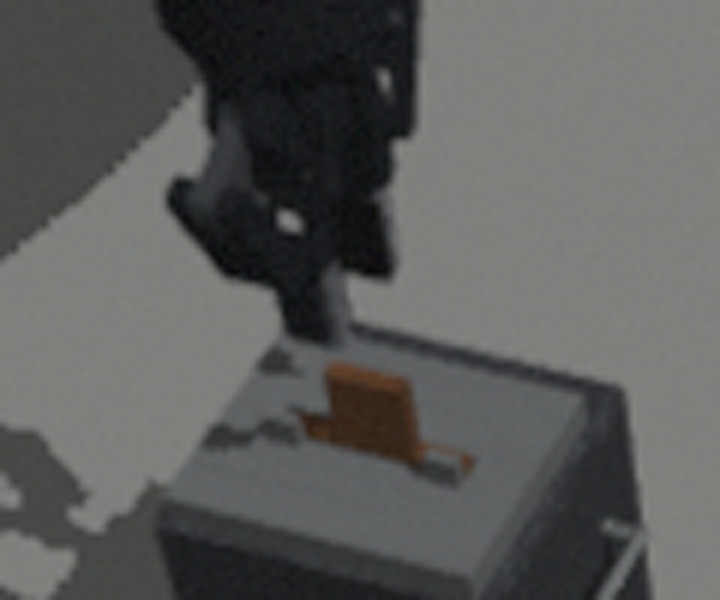

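View pics/f2.png

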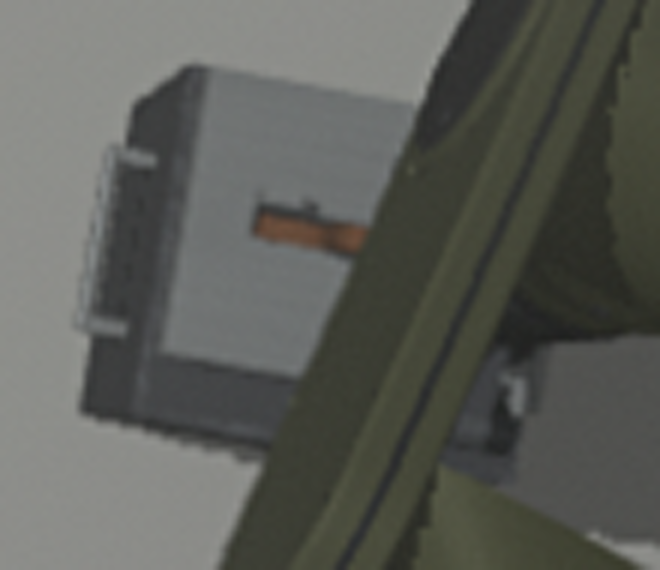

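>>> drive_tool --increments '[{"dp":[0.0003,0.0018,0],"spin":0},{"dp":[0,0,0],"spin":0},{"dp":[0,0,0],"spin":0},{"dp":[0,0,0],"spin":0}]' --hand 0

```text
time_s: 24.28
eef_pos: [549.0, -225.3, 216.3]
tcp_rot: [-0.456, 0.541, -0.541, 0.456]
wrist_force: [0.4, -0.2, -0.5]
opening: 0.3
```

>>> drive_tool --increments '[{"dp":[0,0,-0.01],"spin":0},{"dp":[0,0,-0.01],"spin":0},{"dp":[0,0,-0.006],"spin":0},{"dp":[0,0,0],"spin":0},{"dp":[0,0,0],"spin":0}]'

```text
time_s: 24.9
eef_pos: [549.1, -225.4, 190.5]
tcp_rot: [0.456, -0.541, 0.541, -0.456]
wrist_force: [0.1, -0.9, 0.5]
opening: -0.1
```

>>> drive_tool --increments '[{"dp":[0,0,-0.002],"spin":0},{"dp":[0,0,-0.002],"spin":0},{"dp":[0,0,-0.002],"spin":0},{"dp":[0,0,0],"spin":0}]'

```text
time_s: 25.4
eef_pos: [548.8, -225.2, 184.0]
tcp_rot: [-0.456, 0.541, -0.54, 0.456]
wrist_force: [0.1, 0.3, -0.0]
opening: -0.1
```

>>> drive_tool --increments '[{"dp":[0,0,-0.002],"spin":0},{"dp":[0,0,-0.002],"spin":0},{"dp":[0,0,-0.001],"spin":0},{"dp":[0,0,0],"spin":0}]'

```text
time_s: 25.9
eef_pos: [549.1, -225.4, 179.6]
tcp_rot: [0.456, -0.54, 0.541, -0.456]
wrist_force: [0.7, -0.3, 1.6]
opening: 0.2
```

>>> drive_tool --increments '[{"dp":[0,0,-0.001],"spin":0},{"dp":[0,0,-0.001],"spin":0},{"dp":[0,0,-0.001],"spin":0},{"dp":[0,0,-0.001],"spin":0},{"dp":[0,0,0],"spin":0}]'

```text
time_s: 26.52
eef_pos: [548.9, -225.3, 175.2]
tcp_rot: [-0.456, 0.541, -0.541, 0.456]
wrist_force: [0.6, -1.0, 1.4]
opening: 0.0
```

>>> drive_tool --increments '[{"dp":[0,0,-0.001],"spin":0},{"dp":[0,0,-0.001],"spin":0},{"dp":[0,0,-0.001],"spin":0},{"dp":[0,0,-0.001],"spin":0},{"dp":[0,0,0],"spin":0}]'

```text
time_s: 27.15
eef_pos: [548.9, -225.3, 171.2]
tcp_rot: [-0.456, 0.541, -0.541, 0.456]
wrist_force: [0.7, -0.3, 2.1]
opening: -0.3
```

>>> drive_tool --increments '[{"dp":[0,0,-0.001],"spin":0},{"dp":[0,0,-0.001],"spin":0},{"dp":[0,0,-0.001],"spin":0},{"dp":[0,0,-0.001],"spin":0},{"dp":[0,0,0],"spin":0}]'

```text
time_s: 27.78
eef_pos: [549.0, -225.4, 167.2]
tcp_rot: [0.456, -0.541, 0.541, -0.456]
wrist_force: [1.0, -0.1, 2.1]
opening: 0.0
```

>>> drive_tool --increments '[{"dp":[0,0,-0.001],"spin":0},{"dp":[0,0,-0.001],"spin":0},{"dp":[0,0,-0.001],"spin":0},{"dp":[0,0,-0.001],"spin":0},{"dp":[0,0,0],"spin":0}]'

```text
time_s: 28.4
eef_pos: [549.1, -225.4, 163.3]
tcp_rot: [0.456, -0.541, 0.541, -0.456]
wrist_force: [0.9, -0.9, 1.3]
opening: -0.1
```

```bash
python3 - <<'E'
from st import *
st()
S=imaging.get_image("scene")
save(S,"g1.png",(150,130,270,230),6)
E
```

```text
t 28.4 p [ 549.1 -225.4  163.3] jaw ang -0.17 F [ 0.9  -0.92  1.28] Tq [-0.07 -0.27  0.05] op -0.1
```

View pics/g1.png

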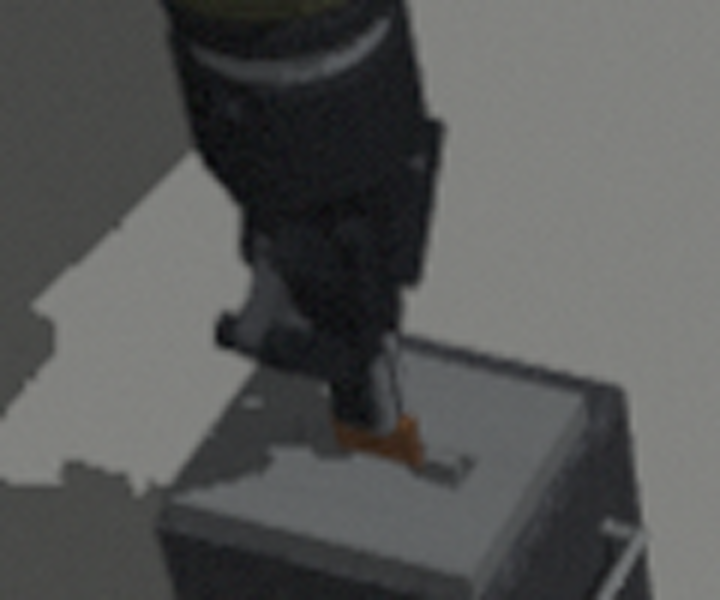

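Pushing well. Continuing down to about 153 mm, where the flaps should release at about 157.

>>> drive_tool --increments '[{"dp":[0,0,-0.001],"spin":0},{"dp":[0,0,-0.001],"spin":0},{"dp":[0,0,-0.001],"spin":0},{"dp":[0,0,-0.001],"spin":0},{"dp":[0,0,0],"spin":0}]'

```text
time_s: 29.08
eef_pos: [549.1, -225.4, 159.4]
tcp_rot: [0.456, -0.54, 0.541, -0.456]
wrist_force: [3.6, -0.0, 5.0]
opening: 0.1
```

>>> drive_tool --increments '[{"dp":[0,0,-0.001],"spin":0},{"dp":[0,0,-0.001],"spin":0},{"dp":[0,0,-0.001],"spin":0},{"dp":[0,0,0],"spin":0},{"dp":[0,0,0],"spin":0}]'

```text
time_s: 29.7
eef_pos: [548.8, -225.3, 156.1]
tcp_rot: [-0.456, 0.541, -0.541, 0.456]
wrist_force: [2.3, -1.7, 3.4]
opening: -0.4
```

>>> drive_tool --increments '[{"dp":[0,0,-0.001],"spin":0},{"dp":[0,0,-0.001],"spin":0},{"dp":[0,0,0],"spin":0},{"dp":[0,0,0],"spin":0}]'

```text
time_s: 30.2
eef_pos: [548.4, -225.1, 153.7]
tcp_rot: [-0.456, 0.541, -0.54, 0.456]
wrist_force: [-0.6, 0.3, -0.4]
opening: 0.4
```

```bash
python3 - <<'E'
from st import *
st()
S=imaging.get_image("scene")
save(S,"g2.png",(150,130,270,230),6)
E
```

```text
t 30.2 p [ 548.4 -225.1  153.7] jaw ang -0.17 F [-0.65  0.28 -0.38] Tq [-0.02  0.02 -0.  ] op 0.4
```

View pics/g2.png

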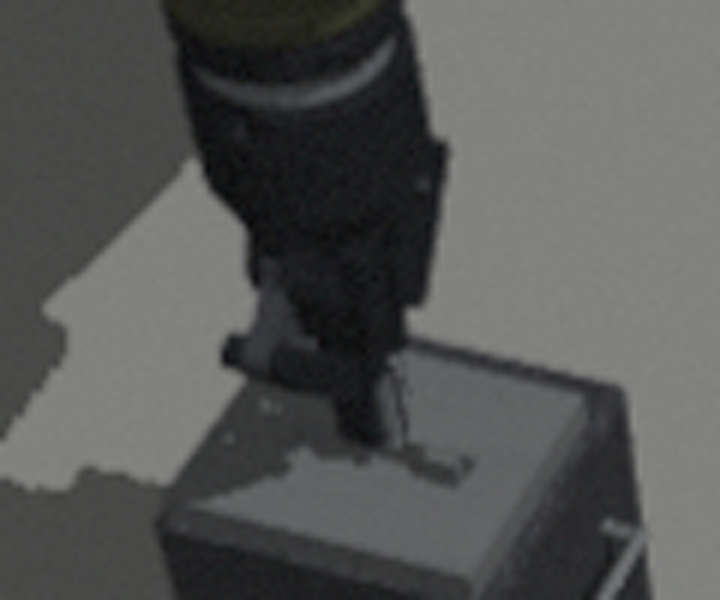

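Force has dropped to zero and no slat shows. Raising and moving aside to check.

>>> drive_tool --increments '[{"dp":[0,0,0.02],"spin":0},{"dp":[0,0,0.04],"spin":0},{"dp":[0,0,0.04],"spin":0},{"dp":[-0.02,0.03,0],"spin":0},{"dp":[-0.02,0.05,0],"spin":0},{"dp":[-0.01,0.05,0],"spin":0},{"dp":[-0.01,0.05,0],"spin":0},{"dp":[0,0,0],"spin":0}]'

```text
time_s: 31.25
eef_pos: [488.7, -42.9, 256.4]
tcp_rot: [0.456, -0.539, 0.54, -0.458]
wrist_force: [-0.6, -0.3, -0.7]
opening: -0.1
```

>>> drive_tool --increments '[{"dp":[0,0,0],"spin":0},{"dp":[0,0,0],"spin":0},{"dp":[0,0,0],"spin":0},{"dp":[0,0,0],"spin":0}]'

```text
time_s: 31.75
eef_pos: [489.0, -46.0, 254.2]
tcp_rot: [-0.456, 0.541, -0.541, 0.455]
wrist_force: [0.3, 0.5, 0.1]
opening: 0.1
```

```bash
python3 - <<'E'
from st import *
st()
S=imaging.get_image("scene");T=imaging.get_image("top")
save(S,"h1.png");save(T,"h2.png",(370,190,510,315),5)
E
```

```text
t 31.75 p [489.  -46.  254.2] jaw ang -0.1712 F [0.34 0.49 0.07] Tq [-0.03  0.05 -0.06] op 0.1
```

View pics/h1.png

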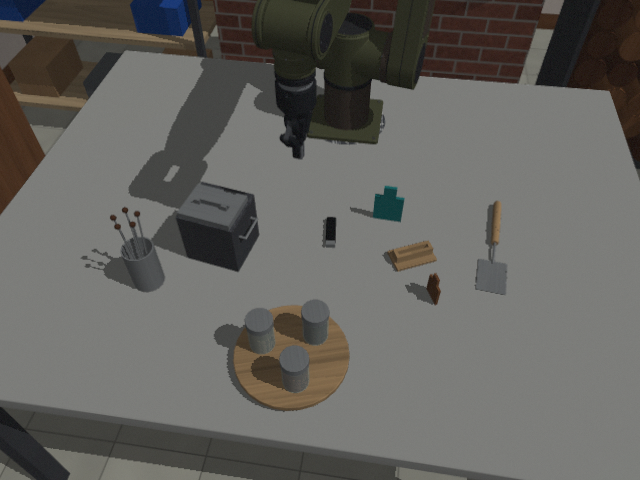

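View pics/h2.png

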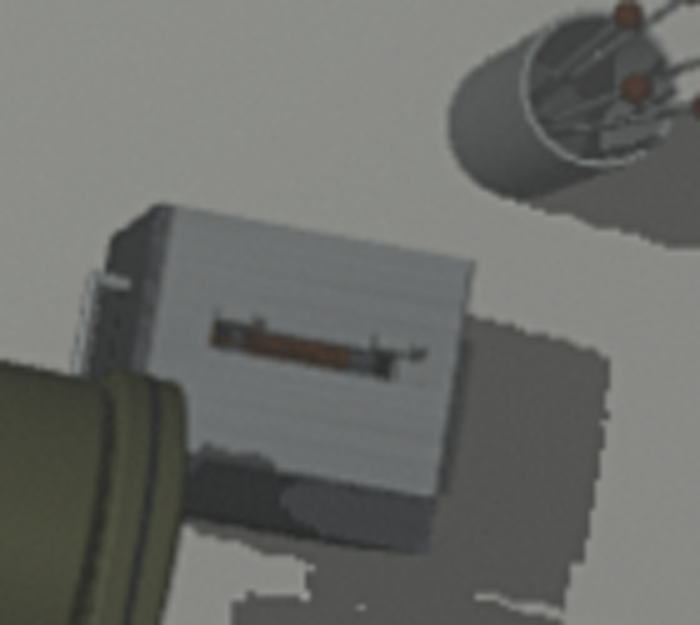

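```bash
python3 - <<'E'
from st import *
S=imaging.get_image("scene");T=imaging.get_image("top")
def g(im,b,k):
    c=np.clip(im["color"][b[1]:b[3],b[0]:b[2],::-1].astype(float)*2.2,0,255).astype(np.uint8)
    return cv2.resize(c,None,fx=k,fy=k,interpolation=cv2.INTER_CUBIC)
cv2.imwrite("pics/i1.png",np.vstack([g(S,(185,185,245,220),10),g(T,(403,243,463,275),10)])[:600])
for c in("scene","top"): print([(np.round(d["box"]).tolist(),round(d["conf"],2)) for d in imaging.find_in(c,"slat_mid")])
E
```

```text
[([371.0, 183.0, 403.0, 224.0], 0.91), ([424.0, 273.0, 442.0, 305.0], 0.86), ([475.0, 200.0, 508.0, 295.0], 0.46)]
[([193.0, 223.0, 210.0, 244.0], 0.57), ([230.0, 330.0, 265.0, 338.0], 0.55)]
```

View pics/i1.png

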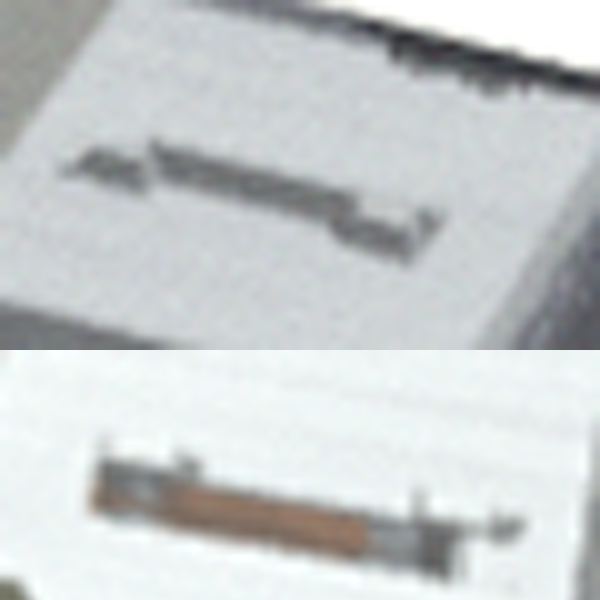

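```bash
python3 - <<'E'
from st import *
st(); print(manip.close_job())
E
```

```text
t 32.05 p [488.9 -45.4 254.3] jaw ang -0.1701 F [-0.1  -0.14 -0.63] Tq [ 0.06 -0.01 -0.04] op -0.1
the job is handed in; nothing more can be done
None
```

The slat went through the slot and dropped inside the smoker box, and I handed the job in at about 32 s. I gripped it by its tab with 24 N and lifted it out of the stand. I felt for the guide horns with about 5 N and backed off 3.5 mm in x. I also shifted it about 1.7 mm in y, using the camera view. It then went through the flaps with a push of about 4.5 N. I let go and pushed the tab down with shut fingers, up to about 5 N, until the force dropped to zero with the fingertips 4 mm above the cover.

**Last checks:**
- **Slat:** nothing stands out of the cover in either camera. The top view shows only oak down through the slot, about 42 mm wide. That is wider than the 30 mm tab, which suggests the slat has fallen and is leaning or lying inside.
- **Bystanders:** the turntable, spatula, lighter and skewer holder look unmoved in the scene view. I did not measure them.
- **Robot:** the gripper was empty and clear of everything, and the wrist force read about zero.
- **Not confirmed:** the slat's exact resting height could not be measured through the slot.
- **Disagreement:** the two cameras differed by 2 to 5 mm on positions. I settled that by the contact with the horns and by viewing the slat directly against the slot.

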